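# Open the parts case by one notch and put the fuses away

### The arm

A 6-joint arm with a two-finger parallel gripper is mounted at the origin on a cart in front of the work surface, level with it; the furniture and walls round the work are solid. World frame = base frame: x ahead of the robot, y to its left, z up, the work surface at z = 0. Lengths are in m, angles in degrees, forces in N, time in s.
With the tool pointing down it reaches from about 0.375 to 0.975 m from the base axis. Payload 3.8 kg.
Tool frame: the origin (TCP) lies between the finger pads; the fingertips stand 14 mm ahead of it and the grasp point (between the pads) lies 5 mm behind it (manip.nose_length is the distance from the TCP to the fingertips, in m); z points along the fingers, y is the direction in which the jaws open and shut (so a half turn about z gives the same grasp; the last joint's range is limited). The gripper opens to 88 mm and grips with 3 to 60 N. Pads are 18 mm wide; open, the fingers measure 123 mm over their backs; the gripper's body (75 mm by 187 mm) begins 45 mm behind the grasp point.
Start: joints at [70.995, 15.12, 91.902, -0, 72.978, -2.114], TCP at [0.196, 0.646, 0.253] pointing down, gripper open.
Joint ranges: [-150.88, 150.88], [-54.13, 125.18], [17.81, 147.31], [-75.09, 255.09], [0, 152.58], [-146.25, 146.25]. Speed limits (degrees/s): [147.25, 147.25, 180, 180, 180, 180].

### API

Orientations are given as a 3x3 rotation matrix whose columns are the frame's x, y, z axes.
In Python, from bench import manip, grab_frame, camera_info gives the robot as it stands.
- The arm moves only by the shell command python3 -m crank 'ROWS' [FORCE]. ROWS is JSON, a list of rows, each a list of 3 entries, a list of its own where there are three numbers: the shift along the tool's x, y, z in units of 0.5 m (1.0 is 0.5 m), then the turn, a rotation vector about the tool's x, y, z in units of 2 pi rad (1.0 is 2 pi rad), then the closure, from -1 (fully open) to 1 (shut). In form: [[[dx, dy, dz], [wx, wy, wz], fingers], ...]. A call has 1 to 8 rows; each row is the pose to reach, as a shift and turn from the pose commanded when the call began, along the tool's axes at that moment, turning the shorter way round; what a row does not reach only later rows make up. A row lasts 1/10 s, in which the tool goes at most 50 mm and 8.59 degrees, less where a joint would pass 70% of its speed; a pose out of reach is approached as far as the arm can. A call with a number of a shift or a turn outside -1 to 1 is refused whole. A call with a gripper value outside its range is refused whole. The fingers move at their own pace and stop on an object; FORCE is the grip in N (left out, the last holds). Time passes only in rows, so rows that repeat a pose let the fingers close. It gives the time, the measured TCP pose, the force and the opening at its end, in the units of the state.
- manip.state(): the state, without advancing time (a new reading comes with each control period).
- grab_frame(name): name is "scene" or "side" or "wrist"; returns (picture, depth): 400x640x3 uint8, red, green, blue; 400x640 float32, m along the optical axis (not along the pixel's ray), 0 where there is no reading.
- camera_info(name): a dict with "fx", "fy", "cx", "cy" (pixels), "origin" and "attitude" of the camera in the world; the wrist camera has in their place "mount" (4x4, takes a point from camera to tool coordinates, whose origin is the TCP and whose axes are the flange's). Camera axes: x right, y down, z forward; pixel columns grow to the right and rows downward; lengths in m; the calibration is good to about 2 mm. The wrist camera is an equidistant fisheye: a pixel r from the principal point sees the ray r / f radians off the axis. A picture is of the moment at which its call begins: read the wrist's pose just before it. camera_info takes no time and is no camera call.
- manip.finish_job(): hands the job in, once; it reports no verdict.
The state is a dict: "time": time; "qpos": joint angles; "qvel": joint speeds; "joint_efforts": joint torques, N m; "tool_pos": TCP position; "tool_rot": TCP orientation; "contact_force": force on the tool from outside, world axes, zero at the start; "wrist_torque": the same for the moment, N m; "width": finger opening in m.
Only numpy, scipy, OpenCV 4.12 (cv2) and the standard library are available. Lean on these libraries where they do the work, as an engineer would, in place of code of your own. Each camera call takes 0.05 s, during which the arm holds its last target.

### The job

Press the orange latch tab on the parts case and slide the blue cover to the left until it latches in the next notch - the first one after closed - so that the right-hand compartment is uncovered. Then lay the white carton of fuses that stands near the flux tin flat, base down, on the floor of that compartment, and leave the cover latched there; do not disturb the other things on the bench.

Things in the scene. Friction and masses are not known exactly. Their poses are not given: they have to be found in the camera images.
- case: Grey parts case fixed to the bench, 170 mm (x) by 300 mm (y) by 36 mm high. Origin: centre of its underside; x points away from the robot, y to the left, the way the cover opens. An aluminium guide rail, 47 mm wide, runs along its front (-x) edge. At the right-hand (-y) end an open-topped compartment, left of it a second one, at the left end a closed deck.
- comp_floor (a point): Centre of the floor of the right-hand compartment, 4.5 mm above the bench, on the case (23.5, -100 mm from its origin). Inside, the compartment measures 113 mm (case x) by 90 mm (case y); the rim is 31.5 mm above this point; walls 5 mm.
- cover (a joint): Travel of the blue cover (195 mm along y, top 42 mm above the bench, friction 2 N) in m along case +y: 0 closed, 0.142 end. Slots of a hidden strip hold it: closed, a wide slot (play up to 18 mm); the next at about 0.095, but this differs by up to 6 mm either way from case to case and can only be felt, with 2.5 mm play either side; a third 39 mm further on, which is too far.
- latch_tab (a joint): Depression of the latch tab in m: 0 up, 0.009 fully down; a spring lifts it (5 N when up, 9.5 N fully down). Its pawl enters the slots 5 mm: with the tab over 5 mm down the cover is free. Between slots the pawl rides on the strip, which keeps the tab about 5 mm down; over a slot it springs up unless held down, and stops the cover.
- tab_top (a point): Centre of the top of the orange latch tab (40 mm in case x, 54 mm in case y), 58 mm above the bench when up; moves with cover and tab. It lies between two blue upright cheeks of the cover: inner faces 30 mm to either side (case +y and -y), 9 mm thick, 44 mm long in case x, tops 72 mm above the bench. Push on a cheek to slide the cover. Open to front and rear.
- carton_mid (a point): Centre of the white carton of fuses, 36 mm (its x) by 62 mm (its y) by 24 mm high, about 50 g, lying loose on the bench to the right of the case, beside the flux tin.
- flux_tin: Round white flux tin with a yellow lid, 57 mm across, 21 mm high; origin at the centre of its underside. Bystander.
- calliper: Calliper, 70 by 205 by 14 mm, lying behind the case; origin at the centre of its underside. Bystander.
- pliers: Flat-nose pliers with black handles, 119 by 33 by 10 mm, behind the case to the left; origin at the centre of the underside. Bystander.
- circuit_board: Small green circuit board, 40 by 57 by 11 mm, behind the case to the right; origin at the centre of the underside. Bystander.

How it is judged:
By the outcome, as a careful person would: the job done as asked, in the order asked, and still so for the second after the job is handed in, with the robot touching nothing.
It also fails if it takes over 58 s, if anything falls off the work surface, if the arm or the gripper's body presses on something with over 40 N, if the wrist force passes 120 N, or if a joint passes its speed limit or range.

## Working session

There is one attempt and no reset: what is moved stays moved. The work goes in short steps, Python scripts to look and compute and a shell command to move; the robot and the scene stay as the last step left them, time stands still between calls to the robot, and variables do not carry over. Pictures are saved under pics/ and viewed, and the job is handed in when it is done.

```bash
ls; mkdir -p pics
python3 - <<'E'
from bench import manip, grab_frame, camera_info
import cv2, json
print(manip.state())
for n in ("scene","side","wrist"):
    print(n,camera_info(n))
    p,d=grab_frame(n); cv2.imwrite(f"pics/{n}0.png",p[:,:,::-1])
    import numpy as np; np.save(f"pics/{n}0.npy",d); np.save(f"pics/{n}0rgb.npy",p)
E
```

```text
pics
{'time': 0.0, 'qpos': array([ 7.09948435e+01,  1.51695046e+01,  9.19789679e+01, -1.80107630e-03,
        7.29764821e+01, -2.11425079e+00]), 'qvel': array([ 0.06305008, -0.02186339,  0.08044558, -0.05737476, -0.01189691,
        0.06252127]), 'joint_efforts': array([ 9.47410881e-04, -5.02117217e+01, -3.56873059e+01,  7.30332755e-02,
        2.96608906e-02, -1.64747794e-04]), 'tool_pos': array([0.19591861, 0.64525423, 0.25140543]), 'tool_rot': array([[-9.56862380e-01,  2.90540739e-01, -6.81787886e-04],
       [ 2.90541534e-01,  9.56860139e-01, -2.07177581e-03],
       [ 5.04403772e-05, -2.18049203e-03, -9.99997621e-01]]), 'contact_force': array([-0.49189397, -0.67690573, -0.6387603 ]), 'wrist_torque': array([0.01500776, 0.02787582, 0.0448598 ]), 'width': 0.08825651766986581}
scene {'fx': 392.7156401037684, 'fy': 392.7156401037684, 'cx': 324.950567964649, 'cy': 199.0101516858861, 'origin': array([0.01998404, 0.45159252, 0.55039305]), 'attitude': array([[-0.67868301, -0.39854993,  0.61688517],
       [-0.73442112,  0.36386493, -0.5729118 ],
       [ 0.00387108, -0.84187901, -0.53965244]])}
side {'fx': 488.9279459920742, 'fy': 488.9279459920742, 'cx': 322.5642071999029, 'cy': 201.06945408647624, 'origin': array([ 0.28338586, -1.20623817,  0.61233181]), 'attitude': array([[ 0.96621415, -0.12010483,  0.22804614],
       [-0.25740797, -0.40472945,  0.87745952],
       [-0.01309014, -0.9065147 , -0.42197126]])}
wrist {'fx': 309.70691628693146, 'fy': 309.70691628693146, 'cx': 319.94242425007866, 'cy': 202.21170087006007, 'mount': array([[ 3.78335244e-04, -9.47951019e-01, -3.18415957e-01,
         8.22798915e-02],
       [ 9.99999758e-01,  5.44707528e-04, -4.33461013e-04,
        -1.32270815e-03],
       [ 5.84343378e-04, -3.18415716e-01,  9.47950996e-01,
        -1.32194346e-01],
       [ 0.00000000e+00,  0.00000000e+00,  0.00000000e+00,
         1.00000000e+00]])}
```

View pics/scene0.png

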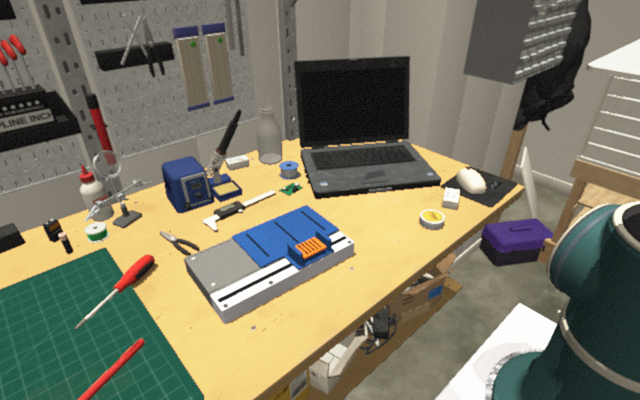

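View pics/side0.png

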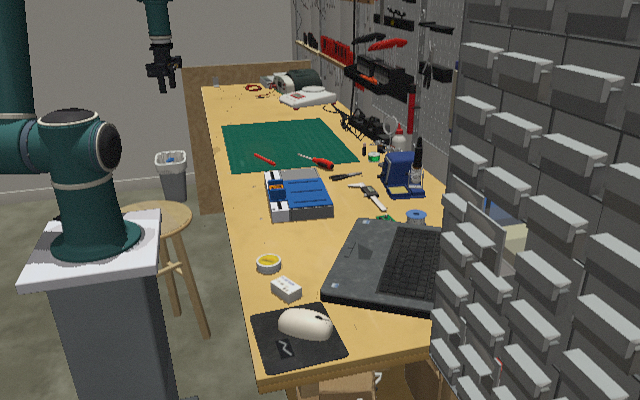

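View pics/wrist0.png

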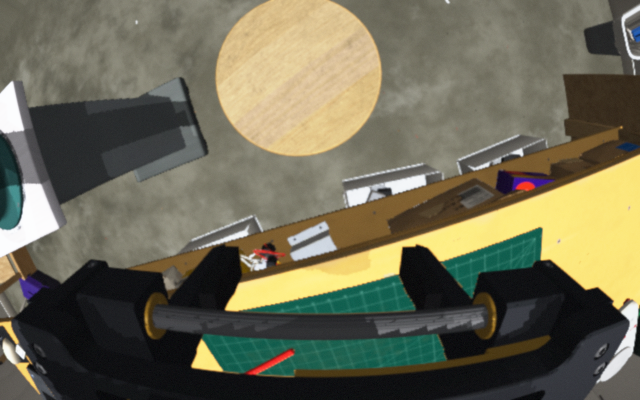

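The scene view shows the case at about (270,260) with the orange tab at (312,247), the tin at (432,218) and the carton at (452,198). The side view shows the carton at (286,289) and the tin at (268,263). Next I'll measure them.

```bash
cat > h.py <<'E'
import numpy as np, cv2
from bench import manip, grab_frame, camera_info
def pts(name,d,mask):
    c=camera_info(name); v,u=np.nonzero(mask&(d>0)); z=d[v,u]
    P=np.c_[(u-c['cx'])/c['fx']*z,(v-c['cy'])/c['fy']*z,z]
    return P@np.array(c['attitude']).T+c['origin'], u,v
def ray(name,uv,h):
    c=camera_info(name); uv=np.atleast_2d(uv).astype(float)
    D=np.c_[(uv[:,0]-c['cx'])/c['fx'],(uv[:,1]-c['cy'])/c['fy'],np.ones(len(uv))]@np.array(c['attitude']).T
    o=np.array(c['origin']); return o+D*((h-o[2])/D[:,2])[:,None]
E
python3 - <<'E'
from h import *
for n in ("scene","side"):
    rgb=np.load(f"pics/{n}0rgb.npy"); d=np.load(f"pics/{n}0.npy")
    hsv=cv2.cvtColor(rgb,cv2.COLOR_RGB2HSV); H,S,V=[hsv[:,:,i].astype(int) for i in range(3)]
    box={'scene':{'case':(170,190,370,330),'cart':(438,180,466,212),'tin':(412,200,450,235)},'side':{'case':(255,155,345,230),'cart':(262,268,312,308),'tin':(248,246,288,280)}}[n]
    for k,b in box.items():
        m=np.zeros(d.shape,bool); m[b[1]:b[3],b[0]:b[2]]=1
        ms={'blue':(H>100)&(H<125)&(S>150),'orange':(H>5)&(H<16)&(S>190)&(V>170),'yel':(H>20)&(H<32)&(S>150)&(V>150),'white':(S<60)&(V>120)}
        for q in ({'case':('blue','orange'),'cart':('white',),'tin':('yel','white')}[k]):
            P,u,v=pts(n,d,m&ms[q])
            if len(P)<5: print(n,k,q,len(P));continue
            print(n,k,q,len(P),'px',u.min(),u.max(),v.min(),v.max(),'med',np.median(P,0).round(3),'min',P.min(0).round(3),'max',P.max(0).round(3))
    # save zooms
    b=box['case']; cv2.imwrite(f"pics/{n}_case.png",cv2.resize(rgb[b[1]:b[3],b[0]:b[2],::-1],None,fx=4,fy=4,interpolation=cv2.INTER_NEAREST) )
    b={'scene':(405,175,485,240),'side':(240,240,325,315)}[n]; cv2.imwrite(f"pics/{n}_cart.png",cv2.resize(rgb[b[1]:b[3],b[0]:b[2],::-1],None,fx=7,fy=7,interpolation=cv2.INTER_NEAREST) )
E
```

```text
scene case blue 3394 px 170 337 190 268 med [0.554 0.08  0.041] min [ 0.453 -0.037  0.006] max [0.889 0.18  0.073]
scene case orange 194 px 298 325 238 257 med [0.474 0.067 0.057] min [0.457 0.037 0.052] max [0.495 0.096 0.059]
scene cart white 341 px 438 465 180 211 med [ 0.42  -0.353  0.022] min [ 0.392 -0.462 -0.002] max [ 0.47  -0.305  0.026]
scene tin yel 124 px 423 441 212 220 med [ 0.403 -0.249  0.02 ] min [ 0.383 -0.268  0.017] max [ 0.423 -0.229  0.022]
scene tin white 225 px 420 449 200 229 med [ 0.405 -0.241  0.018] min [ 0.375 -0.331 -0.003] max [ 0.449 -0.217  0.024]
side case blue 1402 px 268 332 167 208 med [0.547 0.035 0.042] min [ 0.452 -0.046  0.015] max [0.708 0.292 0.074]
side case orange 1
side cart white 322 px 270 301 275 294 med [ 0.421 -0.36   0.024] min [ 0.391 -0.395 -0.002] max [ 0.457 -0.287  0.028]
side tin yel 144 px 259 278 255 264 med [ 0.402 -0.246  0.02 ] min [ 0.381 -0.267  0.018] max [ 0.424 -0.224  0.024]
side tin white 141 px 256 287 253 279 med [ 0.41  -0.266  0.021] min [ 0.374 -0.344 -0.002] max [ 0.434 -0.181  0.027]
```

View pics/scene_case.png

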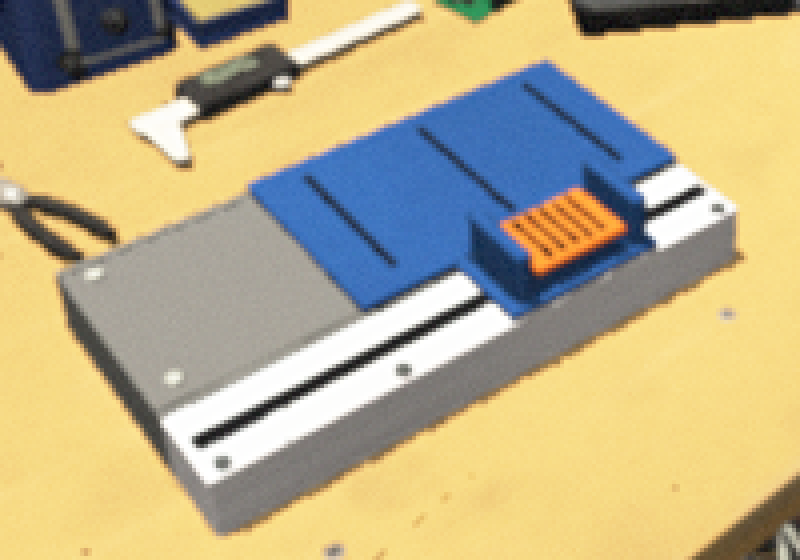

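View pics/scene_cart.png

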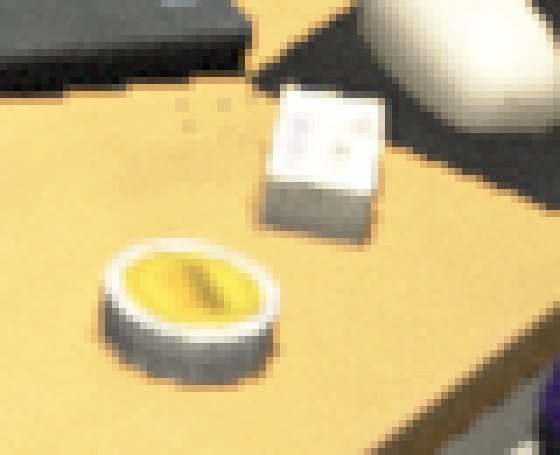

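View pics/side_cart.png

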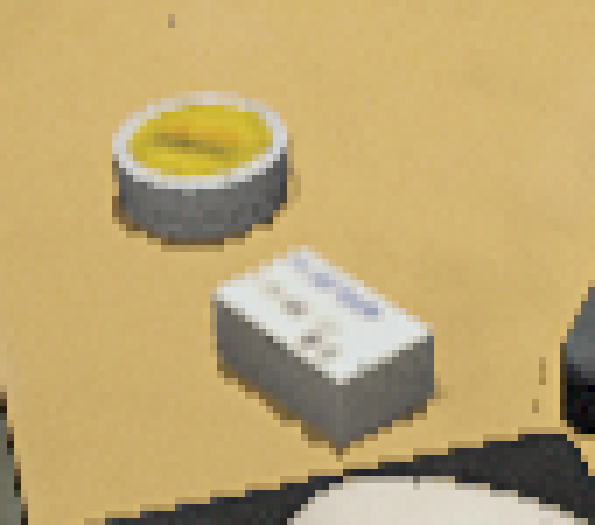

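Run:
```python
from h import *
A=[]
for n in ("scene","side"):
    rgb=np.load(f"pics/{n}0rgb.npy"); d=np.load(f"pics/{n}0.npy")
    hsv=cv2.cvtColor(rgb,cv2.COLOR_RGB2HSV); H,S,V=[hsv[:,:,i].astype(int) for i in range(3)]
    al=np.ones(d.shape,bool)
    P,u,v=pts(n,d,al)
    # carton top: z 0.019..0.029
    k=(P[:,2]>.019)&(P[:,2]<.031)&(P[:,0]>.38)&(P[:,0]<.47)&(P[:,1]<-.3)&(P[:,1]>-.41)
    r=cv2.minAreaRect((P[k,:2]*1000).astype(np.float32)); print(n,'carton top',k.sum(),r,np.median(P[k,2]))
    # case top rect: z 0.03-0.046
    k=(P[:,2]>.032)&(P[:,2]<.046)&(P[:,0]>.38)&(P[:,0]<.68)&(P[:,1]<.3)&(P[:,1]>-.12)
    r=cv2.minAreaRect((P[k,:2]*1000).astype(np.float32)); print(n,'case top',k.sum(),r)
    m=(H>100)&(H<125)&(S>150)
    P,u,v=pts(n,d,m); 
    k=(P[:,2]>.037)&(P[:,2]<.046)&(P[:,0]>.38)&(P[:,0]<.68)&(P[:,1]<.3)&(P[:,1]>-.12)
    print(n,'cover',cv2.minAreaRect((P[k,:2]*1000).astype(np.float32)))
    k=(P[:,2]>.05)&(P[:,2]<.08)&(P[:,0]>.38)&(P[:,0]<.68)&(P[:,1]<.3)&(P[:,1]>-.12)
    print(n,'cheeks',k.sum(),cv2.minAreaRect((P[k,:2]*1000).astype(np.float32)))
    m=(H>5)&(H<16)&(S>190)&(V>170) if n=='scene' else (H>5)&(H<18)&(S>150)
    P,u,v=pts(n,d,m)
    k=(P[:,2]>.05)&(P[:,2]<.065)&(P[:,0]>.38)&(P[:,0]<.68)&(P[:,1]<.3)&(P[:,1]>-.12)
    if k.sum()>4: print(n,'tab',k.sum(),cv2.minAreaRect((P[k,:2]*1000).astype(np.float32)),np.median(P[k,2]))
```

```text
scene carton top 202 ((421.35284423828125, -356.36505126953125), (35.456443786621094, 63.35657501220703), 27.452381134033203) 0.023115800035039935
scene case top 7827 ((543.4600219726562, 114.70001220703125), (299.57855224609375, 173.3343505859375), 85.43582153320312)
scene cover ((538.2727661132812, 63.699520111083984), (192.03140258789062, 167.2997589111328), 85.52203369140625)
scene cheeks 297 ((477.9565734863281, 68.9361572265625), (78.29966735839844, 43.35783386230469), 85.3480453491211)
scene tab 194 ((476.5728759765625, 66.25517272949219), (56.428794860839844, 36.98788070678711), 83.99856567382812) 0.05684084962867697
side carton top 352 ((420.9997253417969, -360.48046875), (38.88149642944336, 65.71908569335938), 26.42568016052246) 0.02402282560328045
side case top 2065 ((542.3449096679688, 110.11141967773438), (310.75189208984375, 169.45254516601562), 85.43050384521484)
side cover ((538.5759887695312, 71.28898620605469), (228.4039764404297, 167.10081481933594), 85.24327850341797)
side cheeks 188 ((477.4570007324219, 61.06037139892578), (82.3025131225586, 42.79887390136719), 85.84688568115234)
side tab 29 ((477.6474609375, 84.32136535644531), (23.944263458251953, 34.617000579833984), 79.08698272705078) 0.057494467620755385
```

The scene view shows the carton lying flat, with its long axis at about 117° and its centre at about (0.421,-0.358). The cover is closed. Measured sizes match those given: case 300x173, cheek block 78x43, carton 35x63. Now I'll go above the tab.

```bash
cat >> h.py <<'E'
def plan(pos,ydeg):
    """shift/turn (crank units) from measured pose to TCP pos pointing down, tool y at ydeg"""
    s=manip.state(); R=np.array(s['tool_rot']); p=np.array(s['tool_pos'])
    a=np.radians(ydeg); y=np.array([np.cos(a),np.sin(a),0]); z=np.array([0,0,-1.]); x=np.cross(y,z)
    Rt=np.c_[x,y,z]
    from scipy.spatial.transform import Rotation as Ro
    w=Ro.from_matrix(R.T@Rt).as_rotvec()
    print('t',round(s['time'],2),'pos',p.round(4),'ydeg',np.degrees(np.arctan2(R[1,1],R[0,1])).round(2),'F',np.round(s['contact_force'],1),'w',round(s['width'],4))
    print('shift',((R.T@(np.array(pos)-p))/.5).round(4),'turn',(w/2/np.pi).round(4), 'deg',np.degrees(w).round(1))
E
python3 - <<'E'
from h import *
plan((.477,.067,.16),85.4)
d=np.load("pics/scene0.npy"); P,u,v=pts("scene",d,np.ones(d.shape,bool))
k=(P[:,0]>.3)&(P[:,0]<.6)&(P[:,1]>-.5)&(P[:,1]<-.2)&(P[:,2]>.008)&(P[:,2]<.2)
for a in np.arange(.36,.6,.02):
  print(round(a,2),[ (lambda q: int(1000*P[q,2].max()) if q.sum()>2 else 0)(k&(abs(P[:,0]-a)<.01)&(abs(P[:,1]-b)<.01)) for b in np.arange(-.22,-.5,-.02)])
E
```

```text
t 0.15 pos [0.196  0.6454 0.2517] ydeg 73.11 F [0.3 0.5 0.8] w 0.0884
shift [-0.8739 -0.9432  0.185 ] turn [-0.0003 -0.     -0.0341] deg [ -0.1  -0.  -12.3]
0.36 [0, 0, 0, 0, 0, 0, 0, 0, 0, 0, 0, 0, 0, 0, 0]
0.38 [20, 21, 21, 0, 0, 0, 0, 0, 0, 0, 0, 0, 21, 0, 0]
0.4 [21, 21, 22, 20, 0, 22, 24, 24, 0, 0, 0, 27, 32, 32, 0]
0.42 [21, 21, 20, 0, 0, 23, 25, 25, 25, 0, 0, 31, 36, 36, 32]
0.44 [0, 0, 0, 0, 0, 0, 23, 25, 24, 0, 0, 27, 37, 36, 34]
0.46 [0, 0, 0, 0, 0, 0, 0, 0, 0, 0, 0, 0, 32, 35, 37]
0.48 [0, 0, 0, 0, 0, 0, 0, 0, 0, 26, 0, 0, 0, 30, 0]
0.5 [0, 0, 0, 0, 0, 0, 0, 27, 27, 27, 26, 0, 0, 0, 0]
0.52 [0, 0, 0, 0, 0, 23, 27, 27, 27, 31, 27, 0, 0, 0, 0]
0.54 [0, 0, 0, 0, 27, 28, 26, 27, 27, 27, 27, 27, 0, 0, 0]
0.56 [0, 0, 25, 27, 27, 27, 27, 27, 27, 27, 27, 27, 26, 0, 0]
0.58 [28, 28, 29, 29, 28, 27, 27, 27, 27, 27, 27, 27, 27, 0, 0]
```

```bash
python3 -m crank '[[[-0.874,-0.943,0.1],[0,0,-0.034],1],[[-0.874,-0.943,0.1],[0,0,-0.034],1],[[-0.874,-0.943,0.1],[0,0,-0.034],1],[[-0.874,-0.943,0.1],[0,0,-0.034],1],[[-0.874,-0.943,0.1],[0,0,-0.034],1],[[-0.874,-0.943,0.1],[0,0,-0.034],1],[[-0.874,-0.943,0.1],[0,0,-0.034],1],[[-0.874,-0.943,0.1],[0,0,-0.034],1]]' 20 && python3 -c "
from h import *
plan((.477,.067,.16),85.4)"
```

```text
time: 0.95
tool_pos: [0.3708, 0.2853, 0.2215]
tool_rot: [[-0.997, 0.081, 0.0], [0.081, 0.997, 0.0], [-0.0, 0.0, -1.0]]
contact_force: [0.5, 0.5, 0.2]
width: 0.0262
t 0.95 pos [0.3708 0.2853 0.2215] ydeg 85.38 F [0.5 0.5 0.2] w 0.0262
shift [-0.2469 -0.4181  0.1229] turn [ 0.      0.     -0.0001] deg [ 0.  0. -0.]
```

```bash
python3 -m crank '[[[-0.24,-0.41,0.1],[0,0,0],1],[[-0.24,-0.41,0.1],[0,0,0],1],[[-0.24,-0.41,0.1],[0,0,0],1],[[-0.24,-0.41,0.1],[0,0,0],1],[[-0.24,-0.41,0.1],[0,0,0],1],[[-0.24,-0.41,0.1],[0,0,0],1],[[-0.24,-0.41,0.1],[0,0,0],1]]'
python3 - <<'E'
from h import *
plan((.477,.067,.16),85.4)
s=manip.state(); np.savez('pics/w1s.npz',R=s['tool_rot'],p=s['tool_pos'])
p,d=grab_frame("wrist"); cv2.imwrite("pics/w1.png",p[:,:,::-1]); np.save("pics/w1.npy",d); np.save("pics/w1rgb.npy",p)
E
```

```text
time: 1.65
tool_pos: [0.4733, 0.0724, 0.1712]
tool_rot: [[-0.996, 0.084, -0.001], [0.084, 0.996, 0.0], [0.001, 0.0, -1.0]]
contact_force: [-0.1, 0.3, 0.5]
width: 0.0003
t 1.65 pos [0.4733 0.0724 0.1712] ydeg 85.18 F [-0.1  0.3  0.5] w 0.0003
shift [-0.0084 -0.0102  0.0224] turn [ 0.     -0.0002 -0.0006] deg [ 0.  -0.1 -0.2]
```

View pics/w1.png

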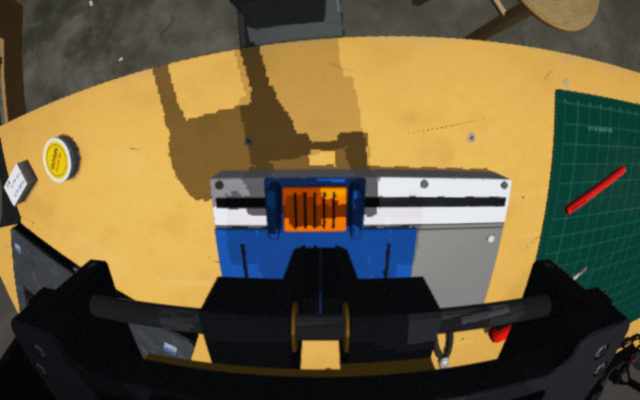

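The wrist view shows the orange tab at about (315,209), the cheeks at columns 272 and 357, and the closed fingers at (320,265). I'll refine the tab position by casting rays onto z=0.058.

```bash
cat >> h.py <<'E'
def wray(uv,h,R,p):
    c=camera_info("wrist"); uv=np.atleast_2d(uv).astype(float)
    dx=uv[:,0]-c['cx'];dy=uv[:,1]-c['cy']; r=np.hypot(dx,dy); th=r/c['fx']
    k=np.sin(th)/np.maximum(r,1e-9); D=np.c_[dx*k,dy*k,np.cos(th)]
    M=np.array(c['mount']); D=D@M[:3,:3].T@R.T; o=p+R@M[:3,3]
    return o+D*((h-o[2])/D[:,2])[:,None]
def hsvm(rgb):
    hsv=cv2.cvtColor(rgb,cv2.COLOR_RGB2HSV); return [hsv[:,:,i].astype(int) for i in range(3)]
E
python3 - <<'E'
from h import *
z=np.load('pics/w1s.npz');R,p=z['R'],z['p'];rgb=np.load('pics/w1rgb.npy')
H,S,V=hsvm(rgb); m=(H>4)&(H<18)&(S>190)&(V>120); m[:170]=0;m[240:]=0;m[:,:270]=0;m[:,360:]=0
m=cv2.morphologyEx(m.astype(np.uint8),cv2.MORPH_CLOSE,np.ones((9,9)))
v,u=np.nonzero(m); W=wray(np.c_[u,v],.058,R,p)
print(u.min(),u.max(),v.min(),v.max(), cv2.minAreaRect((W[:,:2]*1000).astype(np.float32)))
m=(H>100)&(H<125)&(S>150); m[:175]=0;m[212:]=0;m[:,:260]=0;m[:,370:]=0
v,u=np.nonzero(m)
for rw in (185,195,205): q=u[v==rw]; print(rw,q.min(),q.max())
# case corner
for c in ((214,180),(508,180)): print(wray(c,.036,R,p).round(4))
E
```

```text
283 346 187 230 ((478.48773193359375, 65.78900909423828), (52.912940979003906, 38.58407974243164), 85.28036499023438)
185 266 363
195 266 363
205 261 364
[[ 0.4503 -0.0257  0.036 ]]
[[0.4724 0.2627 0.036 ]]
```

```bash
python3 -c "
from h import *
plan((.479,.070,.080),85.4)"
```

```text
t 1.7 pos [0.4731 0.0733 0.1715] ydeg 85.29 F [-0.6 -0.2  0.3] w 0.0005
shift [-0.0124 -0.0056  0.1829] turn [ 0.0001 -0.0001 -0.0003] deg [ 0.  -0.1 -0.1]
```

```bash
python3 -m crank '[[[-0.012,-0.006,0.1],[0,0,0],1],[[-0.012,-0.006,0.16],[0,0,0],1],[[-0.012,-0.006,0.18],[0,0,0],1],[[-0.012,-0.006,0.18],[0,0,0],1],[[-0.012,-0.006,0.18],[0,0,0],1]]' 
python3 -c "
from h import *
plan((.479,.070,.0645),85.4)"
```

```text
time: 2.2
tool_pos: [0.4801, 0.0707, 0.083]
tool_rot: [[-0.997, 0.08, 0.002], [0.08, 0.997, 0.0], [-0.002, 0.0, -1.0]]
contact_force: [0.9, -0.5, -0.8]
width: 0.0006
t 2.2 pos [0.4801 0.0707 0.083 ] ydeg 85.44 F [ 0.9 -0.5 -0.8] w 0.0006
shift [ 0.0021 -0.0016  0.037 ] turn [0.0001 0.0003 0.0001] deg [0.  0.1 0. ]
```

```bash
python3 -m crank '[[[0.002,0,0.02],[0,0,0],1],[[0.002,0,0.032],[0,0,0],1],[[0.002,0,0.038],[0,0,0],1],[[0.002,0,0.038],[0,0,0],1],[[0.002,0,0.038],[0,0,0],1]]' 
python3 -c "
from h import *
plan((.479,.070,.0645),85.4)"
```

```text
time: 2.7
tool_pos: [0.4805, 0.0704, 0.0647]
tool_rot: [[-0.997, 0.081, 0.005], [0.081, 0.997, 0.001], [-0.004, 0.002, -1.0]]
contact_force: [0.5, 1.7, 8.9]
width: 0.0007
t 2.7 pos [0.4805 0.0704 0.0647] ydeg 85.33 F [0.5 1.7 8.9] w 0.0007
shift [ 0.003  -0.001   0.0004] turn [ 0.0002  0.0007 -0.0002] deg [ 0.1  0.3 -0.1]
```

```bash
python3 -m crank '[[[0.002,0.01,0],[0,0,0],1],[[0.002,0.02,0],[0,0,0],1],[[0.002,0.034,0],[0,0,0],1],[[0.002,0.05,0],[0,0,0],1],[[0.002,0.07,0],[0,0,0],1],[[0.002,0.09,0],[0,0,0],1],[[0.002,0.11,0],[0,0,0],1],[[0.002,0.12,0],[0,0,0],1]]'
python3 - <<'E'
from h import *
plan((.479,.070,.0645),85.4)
p,d=grab_frame("scene"); np.save("pics/s2rgb.npy",p);np.save("pics/s2.npy",d)
cv2.imwrite("pics/s2.png",cv2.resize(p[180:330,170:370,::-1],None,fx=4,fy=4))
H,S,V=hsvm(p); P,u,v=pts("scene",d,(H>100)&(H<125)&(S>150))
k=(P[:,2]>.037)&(P[:,2]<.046)&(P[:,0]>.38)&(P[:,0]<.68)&(P[:,1]<.36)&(P[:,1]>-.12)
print('cover',cv2.minAreaRect((P[k,:2]*1000).astype(np.float32)))
E
```

```text
time: 3.5
tool_pos: [0.4852, 0.1303, 0.0651]
tool_rot: [[-0.997, 0.08, 0.006], [0.08, 0.997, 0.0], [-0.006, 0.001, -1.0]]
contact_force: [0.3, -2.2, 8.9]
width: 0.0005
t 3.5 pos [0.4852 0.1303 0.0651] ydeg 85.39 F [ 0.3 -2.2  8.9] w 0.0005
shift [ 0.0027 -0.1212  0.0012] turn [ 0.0001  0.001  -0.    ] deg [ 0.1  0.4 -0. ]
cover ((529.406982421875, 144.1754608154297), (220.12905883789062, 138.72769165039062), 57.79915237426758)
```

View pics/s2.png

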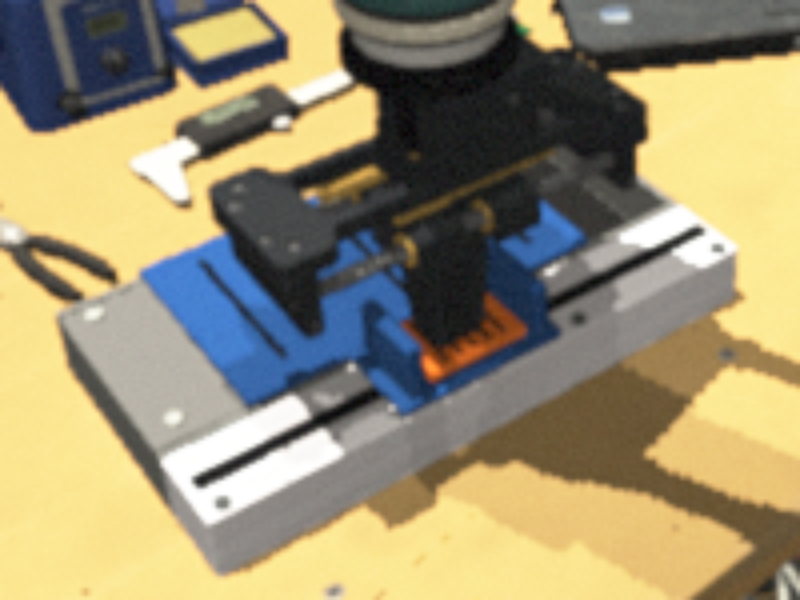

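The cover has moved about 60 mm with the tab held down. It needs a little more, then I'll lift so the pawl rides the strip.

```bash
python3 -m crank '[[[0.002,0.01,0],[0,0,0],1],[[0.002,0.02,0],[0,0,0],1],[[0.002,0.024,0],[0,0,0],1],[[0.002,0.024,0],[0,0,0],1],[[0.002,0.024,-0.01],[0,0,0],1],[[0.002,0.024,-0.02],[0,0,0],1],[[0.002,0.024,-0.02],[0,0,0],1]]'
python3 - <<'E'
from h import *
plan((.479,.070,.0745),85.4)
p,d=grab_frame("scene"); np.save("pics/s3rgb.npy",p);np.save("pics/s3.npy",d)
cv2.imwrite("pics/s3.png",cv2.resize(p[180:330,170:370,::-1],None,fx=4,fy=4))
E
```

```text
time: 4.25
tool_pos: [0.4821, 0.1417, 0.0732]
tool_rot: [[-0.997, 0.081, 0.0], [0.081, 0.997, 0.0], [-0.0, 0.0, -1.0]]
contact_force: [-0.3, -0.2, -0.2]
width: 0.0004
t 4.25 pos [0.4821 0.1417 0.0732] ydeg 85.34 F [-0.3 -0.2 -0.2] w 0.0004
shift [-0.0054 -0.1434 -0.0026] turn [ 0.      0.0001 -0.0002] deg [ 0.   0.  -0.1]
```

View pics/s3.png

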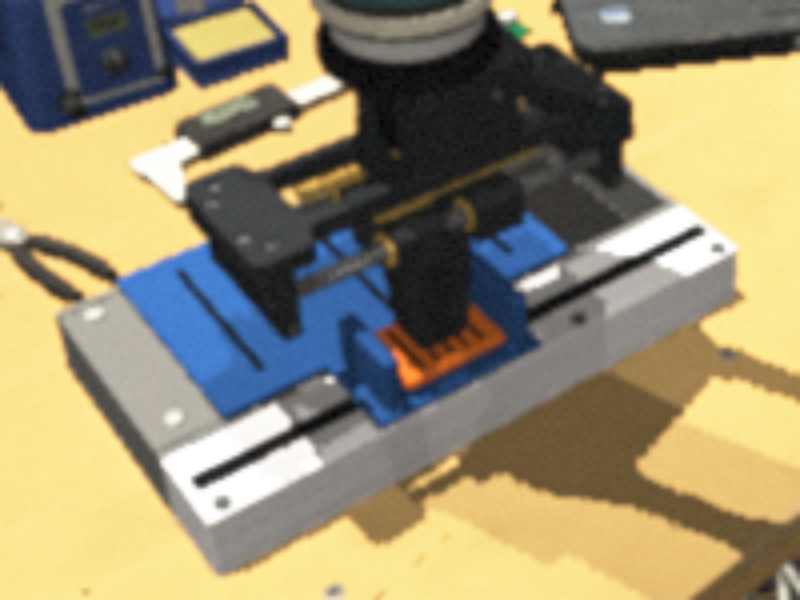

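```bash
python3 -m crank '[[[-0.004,0.006,-0.003],[0,0,0],1],[[-0.004,0.014,-0.003],[0,0,0],1],[[-0.004,0.018,-0.003],[0,0,0],1],[[-0.004,0.022,-0.003],[0,0,0],1],[[-0.004,0.026,-0.003],[0,0,0],1],[[-0.004,0.03,-0.003],[0,0,0],1]]'; python3 -m crank '[[[0,0.004,0],[0,0,0],1],[[0,0.008,0],[0,0,0],1],[[0,0.012,0],[0,0,0],1],[[0,0.012,0],[0,0,0],1]]'
```

```text
time: 4.9
tool_pos: [0.485, 0.1555, 0.074]
tool_rot: [[-0.997, 0.08, -0.001], [0.08, 0.997, -0.003], [0.001, -0.003, -1.0]]
contact_force: [0.9, -6.4, 1.2]
width: 0.0007
time: 5.3
tool_pos: [0.4855, 0.1614, 0.074]
tool_rot: [[-0.997, 0.08, -0.001], [0.08, 0.997, -0.002], [0.001, -0.002, -1.0]]
contact_force: [-0.2, -5.3, 0.9]
width: 0.0005
```

```bash
python3 -m crank '[[[0,0.003,0],[0,0,0],1],[[0,0.006,0],[0,0,0],1],[[0,0.009,0],[0,0,0],1],[[0,0.009,0],[0,0,0],1]]'; python3 -m crank '[[[0,0.003,0],[0,0,0],1],[[0,0.006,0],[0,0,0],1],[[0,0.006,0],[0,0,0],1]]'
```

```text
time: 5.7
tool_pos: [0.4858, 0.1658, 0.074]
tool_rot: [[-0.997, 0.08, -0.001], [0.08, 0.997, -0.002], [0.001, -0.002, -1.0]]
contact_force: [0.1, -5.1, 0.1]
width: 0.0005
time: 6.0
tool_pos: [0.4861, 0.169, 0.074]
tool_rot: [[-0.997, 0.081, -0.001], [0.081, 0.997, -0.002], [0.001, -0.002, -1.0]]
contact_force: [-0.7, -4.8, 0.9]
width: 0.0006
```

```bash
python3 -m crank '[[[0,0.003,0],[0,0,0],1],[[0,0.006,0],[0,0,0],1],[[0,0.006,0],[0,0,0],1]]'; python3 -m crank '[[[0,0.003,0],[0,0,0],1],[[0,0.006,0],[0,0,0],1],[[0,0.006,0],[0,0,0],1]]'
```

```text
time: 6.3
tool_pos: [0.4864, 0.173, 0.074]
tool_rot: [[-0.997, 0.081, -0.0], [0.081, 0.997, -0.0], [0.0, -0.0, -1.0]]
contact_force: [1.1, -2.4, -1.6]
width: 0.0004
time: 6.6
tool_pos: [0.4867, 0.176, 0.074]
tool_rot: [[-0.997, 0.081, -0.0], [0.081, 0.997, -0.0], [0.0, -0.0, -1.0]]
contact_force: [-0.1, -2.3, -1.6]
width: 0.0006
```

```bash
python3 -m crank '[[[0,0.003,0],[0,0,0],1],[[0,0.003,0],[0,0,0],1]]'; python3 -m crank '[[[0,0.003,0],[0,0,0],1],[[0,0.003,0],[0,0,0],1]]'
python3 - <<'E'
from h import *
p,d=grab_frame("scene"); np.save("pics/s4rgb.npy",p);np.save("pics/s4.npy",d)
cv2.imwrite("pics/s4.png",cv2.resize(p[180:330,170:370,::-1],None,fx=4,fy=4))
H,S,V=hsvm(p); P,u,v=pts("scene",d,(H>4)&(H<16)&(S>190)&(V>120))
k=(P[:,0]>.42)&(P[:,0]<.55)&(P[:,1]<.3)&(P[:,1]>0)&(P[:,2]>.03)
print(k.sum(),np.percentile(P[k,2],[10,50,90]))
E
```

```text
time: 6.8
tool_pos: [0.4867, 0.1763, 0.074]
tool_rot: [[-0.997, 0.08, -0.001], [0.08, 0.997, -0.002], [0.001, -0.003, -1.0]]
contact_force: [1.2, -7.5, -0.1]
width: 0.0006
time: 7.0
tool_pos: [0.4867, 0.1766, 0.074]
tool_rot: [[-0.997, 0.08, -0.001], [0.08, 0.997, -0.005], [0.001, -0.005, -1.0]]
contact_force: [0.7, -12.5, 1.6]
width: -0.0
163 [0.05520515 0.05657194 0.05767787]
```

View pics/s4.png

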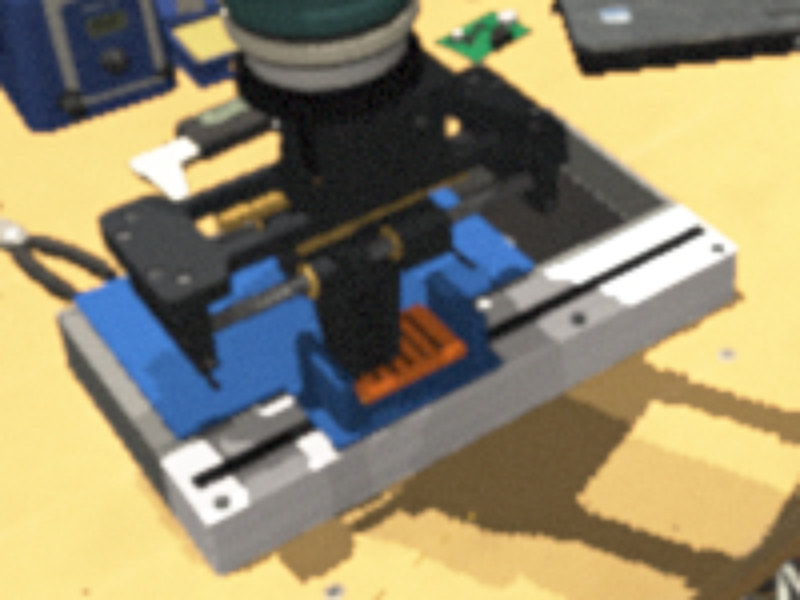

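The cover is latched: force climbed to 12.5 N against a stop at about 98 mm of travel, and the tab top is back at 0.0566, the same as at the start. I'll retreat and go to the carton.

```bash
python3 -m crank '[[[0,-0.014,0],[0,0,0],1],[[0,-0.02,-0.01],[0,0,0],1],[[0,-0.02,-0.1],[0,0,0],1],[[0,-0.02,-0.16],[0,0,0],0],[[0,-0.02,-0.16],[0,0,0],0]]' ; python3 -c "
from h import *
plan((.421,-.358,.16),27)"
```

```text
time: 7.55
tool_pos: [0.4903, 0.1706, 0.1601]
tool_rot: [[-0.997, 0.081, 0.01], [0.081, 0.997, 0.004], [-0.01, 0.005, -1.0]]
contact_force: [0.4, -0.6, 0.5]
width: 0.0144
t 7.55 pos [0.4903 0.1706 0.1601] ydeg 85.34 F [ 0.4 -0.6  0.5] w 0.0144
shift [ 0.0523 -1.065  -0.0055] turn [0.0015 0.0011 0.1621] deg [ 0.6  0.4 58.3]
```

```bash
python3 -m crank '[[[0.05,-0.98,-0.01],[0,0,0.16],-0.4],[[0.05,-0.98,-0.01],[0,0,0.16],-0.4],[[0.05,-0.98,-0.01],[0,0,0.16],-0.4],[[0.05,-0.98,-0.01],[0,0,0.16],-0.4],[[0.05,-0.98,-0.01],[0,0,0.16],-0.4],[[0.05,-0.98,-0.01],[0,0,0.16],-0.4],[[0.05,-0.98,-0.01],[0,0,0.16],-0.4],[[0.05,-0.98,-0.01],[0,0,0.16],-0.4]]' ; python3 -c "
from h import *
plan((.421,-.358,.16),27)"
```

```text
time: 8.35
tool_pos: [0.4331, -0.229, 0.1581]
tool_rot: [[-0.463, 0.886, 0.001], [0.886, 0.463, 0.001], [-0.0, 0.001, -1.0]]
contact_force: [1.4, -0.0, -0.6]
width: 0.0613
t 8.35 pos [ 0.4331 -0.229   0.1581] ydeg 27.6 F [ 1.4 -0.  -0.6] w 0.0613
shift [-0.2173 -0.141  -0.004 ] turn [0.0002 0.     0.0017] deg [0.1 0.  0.6]
```

```bash
python3 -m crank '[[[-0.217,-0.141,0],[0,0,0.001],-0.4],[[-0.217,-0.141,0],[0,0,0.001],-0.4],[[-0.217,-0.141,0],[0,0,0.001],-0.4],[[-0.217,-0.141,0],[0,0,0.001],-0.4],[[-0.217,-0.141,0],[0,0,0.001],-0.4]]'
python3 - <<'E'
from h import *
plan((.421,-.358,.16),27)
s=manip.state(); R,p=s['tool_rot'],s['tool_pos']; np.savez('pics/w2s.npz',R=R,p=p)
g,d=grab_frame("wrist"); cv2.imwrite("pics/w2.png",g[:,:,::-1]); np.save("pics/w2rgb.npy",g)
E
```

```text
time: 8.85
tool_pos: [0.4214, -0.3561, 0.1575]
tool_rot: [[-0.459, 0.889, -0.0], [0.889, 0.459, 0.002], [0.002, 0.0, -1.0]]
contact_force: [-0.9, 0.5, -0.9]
width: 0.0616
t 8.85 pos [ 0.4214 -0.3561  0.1575] ydeg 27.29 F [-0.9  0.5 -0.9] w 0.0616
shift [-0.0029 -0.0024 -0.005 ] turn [ 0.0001 -0.0003  0.0008] deg [ 0.  -0.1  0.3]
```

View pics/w2.png

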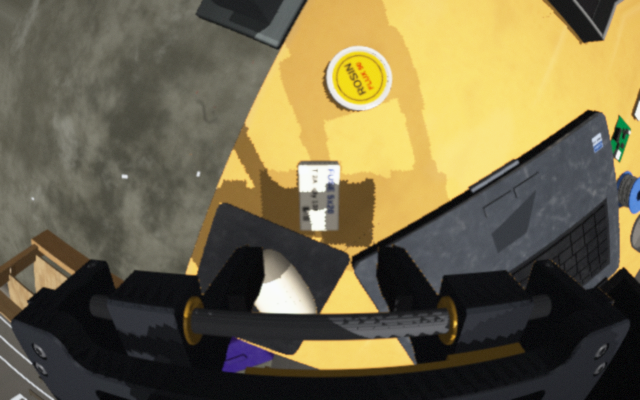

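The wrist view shows the carton centred at about (319,197), running rows 160–234 and partly in the gripper's shadow. The tin is clear of it at (359,78).

Run:
```python
from h import *
z=np.load('pics/w2s.npz');R,p=z['R'],z['p'];g=np.load('pics/w2rgb.npy')
H,S,V=hsvm(g); m=((S<90)&(V>85)); k=np.zeros_like(m);k[150:245,285:355]=1; m=(m&k).astype(np.uint8)
m=cv2.morphologyEx(m,cv2.MORPH_CLOSE,np.ones((9,9)))
n,l,st,_=cv2.connectedComponentsWithStats(m); i=1+st[1:,4].argmax(); print(st[i])
v,u=np.nonzero(l==i); W=wray(np.c_[u,v],.024,R,p)
print(cv2.minAreaRect((W[:,:2]*1000).astype(np.float32)),cv2.minAreaRect(np.c_[u,v].astype(np.float32)))
cv2.imwrite('pics/w2z.png',cv2.resize(g[140:250,270:370,::-1],None,fx=5,fy=5))
```

```text
[ 298  162   42   69 2774]
((421.1573791503906, -359.40618896484375), (36.61421585083008, 64.4713134765625), 27.301095962524414) ((318.5, 196.0), (68.0, 41.0), 90.0)
```

View pics/w2z.png

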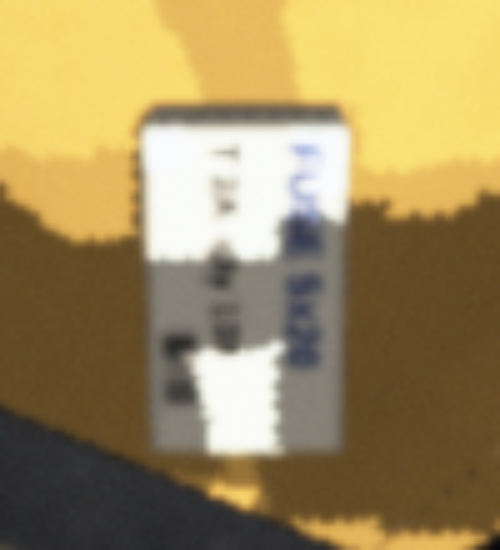

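```bash
python3 -c "
from h import *
plan((.421,-.359,.018),27.3)"
```

```text
t 8.9 pos [ 0.4215 -0.3553  0.1575] ydeg 27.37 F [0.1 0.8 0.3] w 0.0617
shift [-0.0066 -0.0043  0.279 ] turn [ 0.     -0.0003  0.0002] deg [ 0.  -0.1  0.1]
```

```bash
python3 -m crank '[[[-0.007,-0.004,0.08],[0,0,0],-0.4],[[-0.007,-0.004,0.16],[0,0,0],-0.4],[[-0.007,-0.004,0.22],[0,0,0],-0.4],[[-0.007,-0.004,0.25],[0,0,0],-0.4],[[-0.007,-0.004,0.25],[0,0,0],-0.4]]' ; python3 -c "
from h import *
plan((.421,-.359,.018),27.3)"
```

```text
time: 9.4
tool_pos: [0.4203, -0.3575, 0.031]
tool_rot: [[-0.461, 0.887, -0.004], [0.887, 0.462, 0.004], [0.005, -0.002, -1.0]]
contact_force: [-0.6, 1.3, -1.0]
width: 0.0618
t 9.4 pos [ 0.4203 -0.3575  0.031 ] ydeg 27.48 F [-0.6  1.3 -1. ] w 0.0618
shift [-0.0033 -0.0001  0.0259] turn [-0.0003 -0.0008  0.0005] deg [-0.1 -0.3  0.2]
```

```bash
python3 -m crank '[[[-0.003,0,0.02],[0,0,0],-0.4],[[-0.003,0,0.026],[0,0,0],-0.4],[[-0.003,0,0.026],[0,0,0],0.3],[[-0.003,0,0.026],[0,0,0],0.4],[[-0.003,0,0.026],[0,0,0],0.4],[[-0.003,0,0.026],[0,0,0],0.4]]' 12 ; python3 -c "
from h import *
plan((.421,-.359,.018),27.3)"
```

```text
time: 10.0
tool_pos: [0.4227, -0.3622, 0.021]
tool_rot: [[-0.46, 0.888, 0.001], [0.888, 0.46, -0.001], [-0.001, 0.001, -1.0]]
contact_force: [-0.1, -0.5, 0.9]
width: 0.0357
t 10.0 pos [ 0.4227 -0.3622  0.021 ] ydeg 27.38 F [-0.1 -0.5  0.9] w 0.0357
shift [ 0.0072 -0.0001  0.006 ] turn [0.0001 0.0002 0.0002] deg [0.  0.1 0.1]
```

Gripped at 35.7 mm, which matches the carton's 36. Lifting.

```bash
python3 -m crank '[[[0,0,0],[0,0,0],0.8],[[0,0,0],[0,0,0],0.8],[[0,0,-0.03],[0,0,0],0.8],[[0,0,-0.1],[0,0,0],0.8],[[0,0,-0.2],[0,0,0],0.8],[[0,0,-0.24],[0,0,0],0.8],[[0,0,-0.24],[0,0,0],0.8]]' 15
python3 - <<'E'
from h import *
a=np.radians(-4.7);ex=np.array([np.cos(a),np.sin(a)]);ey=np.array([-ex[1],ex[0]])
for c in ((.5435,.1147),(.546,.1117)): print((np.array(c)+ex*.0235-ey*.1).round(4))
plan((.56,.013,.16),-4.7)
E
```

```text
time: 10.7
tool_pos: [0.4246, -0.3639, 0.1454]
tool_rot: [[-0.46, 0.888, 0.006], [0.888, 0.46, -0.006], [-0.008, 0.003, -1.0]]
contact_force: [-1.0, -0.3, -0.0]
width: 0.0357
[0.5587 0.0131]
[0.5612 0.0101]
t 10.7 pos [ 0.4246 -0.3639  0.1454] ydeg 27.39 F [-1.  -0.3 -0. ] w 0.0357
shift [ 0.5444  0.5874 -0.032 ] turn [0.0008 0.0012 0.0891] deg [ 0.3  0.4 32.1]
```

```bash
python3 -m crank '[[[0.544,0.587,-0.03],[0,0,0.089],0.8],[[0.544,0.587,-0.03],[0,0,0.089],0.8],[[0.544,0.587,-0.03],[0,0,0.089],0.8],[[0.544,0.587,-0.03],[0,0,0.089],0.8],[[0.544,0.587,-0.03],[0,0,0.089],0.8],[[0.544,0.587,-0.03],[0,0,0.089],0.8],[[0.544,0.587,-0.03],[0,0,0.089],0.8],[[0.544,0.587,-0.03],[0,0,0.089],0.8]]';python3 -m crank '[[[0,0,0],[0,0,0],0.8],[[0,0,0],[0,0,0],0.8]]'; python3 -c "
from h import *
plan((.56,.012,.16),-4.7)"
```

```text
time: 11.5
tool_pos: [0.551, 0.001, 0.153]
tool_rot: [[0.081, 0.997, -0.003], [0.997, -0.081, -0.0], [-0.0, -0.003, -1.0]]
contact_force: [1.0, -0.2, -0.4]
width: 0.0357
time: 11.7
tool_pos: [0.551, 0.0001, 0.153]
tool_rot: [[0.078, 0.997, -0.003], [0.997, -0.078, -0.0], [-0.001, -0.003, -1.0]]
contact_force: [-0.8, 0.3, -1.8]
width: 0.0358
t 11.7 pos [5.51e-01 1.00e-04 1.53e-01] ydeg -4.46 F [-0.8  0.3 -1.8] w 0.0358
shift [ 0.0251  0.0161 -0.0141] turn [-0.0005  0.0001  0.0007] deg [-0.2  0.   0.2]
```

```bash
python3 -m crank '[[[0.025,0.016,0],[0,0,0.0005],0.8],[[0.025,0.016,0],[0,0,0.0005],0.8],[[0.025,0.016,0],[0,0,0.0005],0.8],[[0.025,0.016,0],[0,0,0.0005],0.8]]'
python3 - <<'E'
from h import *
plan((.56,.012,.03),-4.7)
s=manip.state(); R,p=s['tool_rot'],s['tool_pos']; np.savez('pics/w3s.npz',R=R,p=p)
g,d=grab_frame("wrist"); cv2.imwrite("pics/w3.png",g[:,:,::-1]); np.save("pics/w3rgb.npy",g)
p,d=grab_frame("scene"); np.save("pics/s5rgb.npy",p);np.save("pics/s5.npy",d)
cv2.imwrite("pics/s5.png",cv2.resize(p[180:330,170:370,::-1],None,fx=4,fy=4))
E
```

```text
time: 12.1
tool_pos: [0.5609, 0.0098, 0.1545]
tool_rot: [[0.086, 0.996, -0.0], [0.996, -0.086, -0.0], [-0.0, -0.0, -1.0]]
contact_force: [-0.4, 0.3, -0.2]
width: 0.036
t 12.1 pos [0.5609 0.0098 0.1545] ydeg -4.91 F [-0.4  0.3 -0.2] w 0.036
shift [ 0.0042 -0.002   0.249 ] turn [-0.0001  0.     -0.0006] deg [-0.   0.  -0.2]
```

View pics/w3.png

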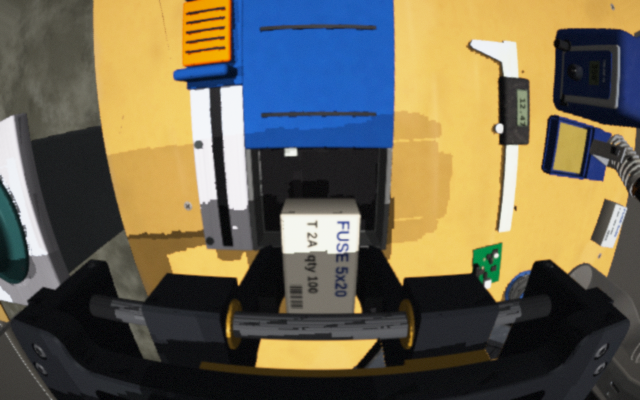

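View pics/s5.png

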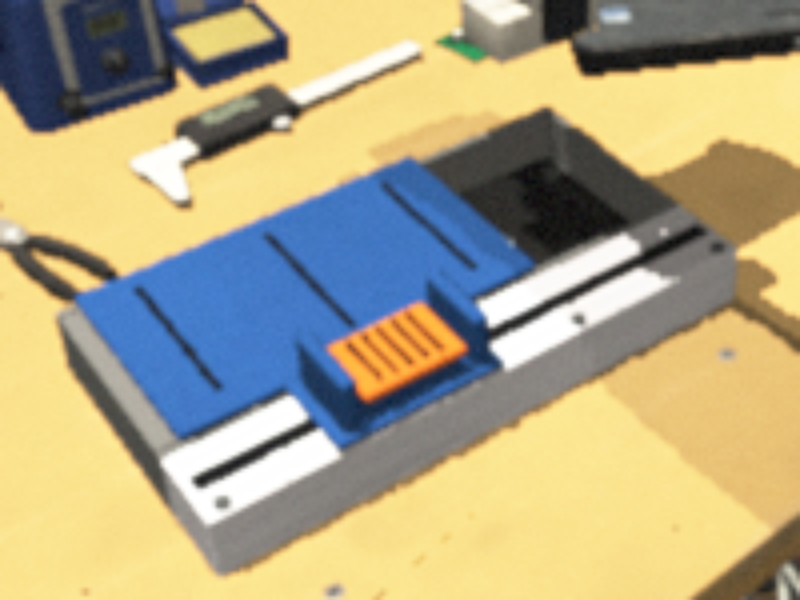

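The scene view shows the right compartment uncovered and the cover latched. The wrist view shows the carton in hand, its near edge at (283–360,200–212), above the open compartment, whose cover edge is at row 147. Checking numbers.

Run:
```python
from h import *
z=np.load('pics/w3s.npz');R,p=z['R'],z['p']
a=np.radians(-4.7);ex=np.array([np.cos(a),np.sin(a)]);ey=np.array([-ex[1],ex[0]])
C=np.array((.5448,.1132))
def cf(W): q=W[:,:2]-C; return (np.c_[q@ex,q@ey]*1000).round(1)
print('cover edge',cf(wray([[250,148],[320,148],[388,147]],.042,R,p)))
print('rim outer right/left of pic',cf(wray([[393,170],[203,245],[192,100]],.036,R,p)))
print('rim inner',cf(wray([[387,180],[254,180]],.036,R,p)))
print('carton top corners',wray([[287,199],[358,199],[281,210],[361,213]],.1575,R,p).round(4), p)
rgb=np.load('pics/s5rgb.npy');d=np.load('pics/s5.npy');H,S,V=hsvm(rgb)
P,u,v=pts('scene',d,(H>100)&(H<125)&(S>150))
k=(P[:,2]>.038)&(P[:,2]<.046)&(P[:,0]>.38)&(P[:,0]<.68)&(P[:,1]<.36)&(P[:,1]>-.12)
r=cv2.minAreaRect((P[k,:2]*1000).astype(np.float32));print(r,cf(np.array([r[0]])/1000))
P,u,v=pts('scene',d,np.ones(d.shape,bool))
k=(P[:,2]>.03)&(P[:,2]<.046)&(P[:,0]>.38)&(P[:,0]<.68)&(P[:,1]<.36)&(P[:,1]>-.12)
print('case',cv2.minAreaRect((P[k,:2]*1000).astype(np.float32)))
q=P[k,:2]-C; print('case extents',np.percentile(q@ex,[.2,99.8]),np.percentile(q@ey,[.2,99.8]))
cv2.imwrite('pics/w3z.png',cv2.resize(np.load('pics/w3rgb.npy')[130:330,180:420,::-1],None,fx=3,fy=3))
```

```text
cover edge [[-31.5 -56.1]
 [ 25.1 -57. ]
 [ 80.  -55.6]]
rim outer right/left of pic [[  86.6  -76. ]
 [ -86.4 -147.1]
 [ -82.4  -13.5]]
rim inner [[ 81.9 -84.8]
 [-31.  -84.5]]
carton top corners [[0.5503 0.0505 0.1575]
 [0.5815 0.0479 0.1575]
 [0.547  0.0456 0.1575]
 [0.5826 0.0412 0.1575]] [0.56085423 0.0098265  0.15448581]
((544.7515258789062, 156.1939697265625), (193.36752319335938, 167.77706909179688), 84.9984130859375) [[-3.6 42.8]]
case ((543.444580078125, 114.38858032226562), (300.8150939941406, 172.39173889160156), 85.59040069580078)
case extents [-0.08725023  0.08321217] [-0.14743504  0.15112879]
```

View pics/w3z.png

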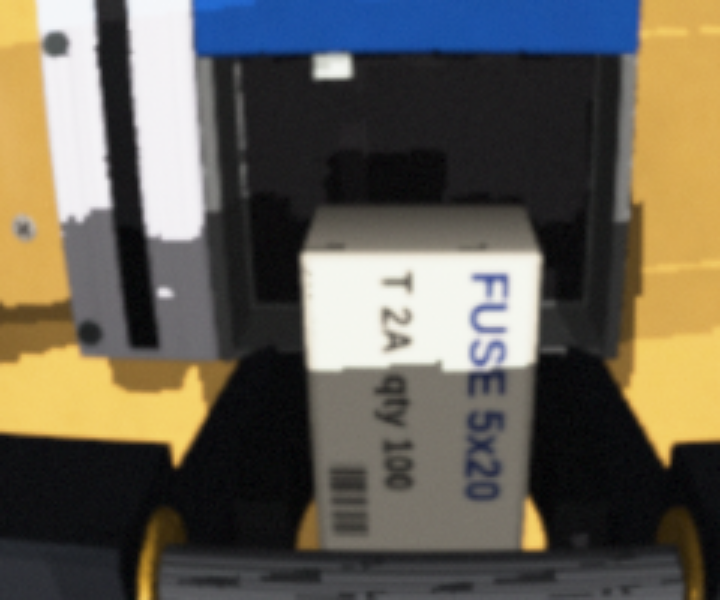

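```bash
python3 -m crank '[[[0,-0.001,0.08],[0,0,0],0.8],[[0,-0.001,0.15],[0,0,0],0.8],[[0,-0.001,0.21],[0,0,0],0.8],[[0,-0.001,0.235],[0,0,0],0.8],[[0,-0.001,0.235],[0,0,0],0.8],[[0,-0.001,0.235],[0,0,0],0.8]]'; python3 -c "
from h import *
plan((.5605,.010,.0265),-4.7)"
```

```text
time: 12.8
tool_pos: [0.5615, 0.0106, 0.0381]
tool_rot: [[0.084, 0.996, 0.001], [0.996, -0.084, -0.0], [0.0, 0.001, -1.0]]
contact_force: [0.6, 0.7, 0.7]
width: 0.0358
t 12.8 pos [0.5615 0.0106 0.0381] ydeg -4.85 F [0.6 0.7 0.7] w 0.0358
shift [-0.0014 -0.0019  0.0233] turn [ 0.0002 -0.     -0.0004] deg [ 0.1 -0.  -0.1]
```

```bash
python3 -m crank '[[[-0.001,-0.002,0.01],[0,0,0],0.8],[[-0.001,-0.002,0.018],[0,0,0],0.8],[[-0.001,-0.002,0.022],[0,0,0],0.8],[[-0.001,-0.002,0.022],[0,0,0],0.8],[[-0.001,-0.002,0.022],[0,0,0],0.8]]'; python3 -m crank '[[[0,0,0.003],[0,0,0],0.8],[[0,0,0.003],[0,0,0],0.8]]'
```

```text
time: 13.3
tool_pos: [0.5596, 0.0104, 0.0263]
tool_rot: [[0.084, 0.996, 0.0], [0.996, -0.084, -0.0], [0.0, 0.0, -1.0]]
contact_force: [-0.3, 0.4, -0.5]
width: 0.0354
time: 13.5
tool_pos: [0.56, 0.0104, 0.025]
tool_rot: [[0.084, 0.996, 0.001], [0.996, -0.084, 0.0], [0.0, 0.001, -1.0]]
contact_force: [0.1, 0.2, 1.7]
width: 0.0358
```

```bash
python3 -m crank '[[[0,0,0.002],[0,0,0],0.8],[[0,0,0.002],[0,0,0],0.8]]'; python3 -m crank '[[[0,0,0],[0,0,0],0],[[0,0,0],[0,0,0],-0.2],[[0,0,0],[0,0,0],-0.2],[[0,0,0],[0,0,0],-0.2]]'
```

```text
time: 13.7
tool_pos: [0.56, 0.0104, 0.025]
tool_rot: [[0.084, 0.996, 0.0], [0.996, -0.084, -0.0], [0.0, 0.0, -1.0]]
contact_force: [-4.2, 0.5, 9.8]
width: 0.0362
time: 14.1
tool_pos: [0.5593, 0.0104, 0.0234]
tool_rot: [[0.084, 0.996, -0.0], [0.996, -0.084, 0.0], [-0.0, -0.0, -1.0]]
contact_force: [0.6, 1.0, 0.1]
width: 0.0527
```

Floor contact felt (9.8 N), and the carton is released at 52.7 mm opening. Going straight up, then checking.

```bash
python3 -m crank '[[[0,0,-0.03],[0,0,0],-0.2],[[0,0,-0.08],[0,0,0],-0.2],[[0,0,-0.18],[0,0,0],-0.2],[[0,0,-0.28],[0,0,0],-0.2],[[0,0,-0.38],[0,0,0],-0.2],[[0,0,-0.4],[0,0,0],-0.2]]'; python3 -m crank '[[[-0.3,0,0],[0,0,0],-0.2],[[-0.3,0,0],[0,0,0],-0.2],[[-0.3,0,0],[0,0,0],-0.2],[[-0.3,0,0],[0,0,0],-0.2],[[-0.3,0,0],[0,0,0],-0.2]]'
python3 - <<'E'
from h import *
s=manip.state(); print(s['time'],s['tool_pos'],s['contact_force'],s['width'])
p,d=grab_frame("scene"); np.save("pics/s6rgb.npy",p);np.save("pics/s6.npy",d)
cv2.imwrite("pics/s6.png",cv2.resize(p[140:340,160:480,::-1],None,fx=2.5,fy=2.5))
g,_=grab_frame("wrist"); cv2.imwrite("pics/w6.png",g[:,:,::-1])
H,S,V=hsvm(p); a=np.radians(-4.7);ex=np.array([np.cos(a),np.sin(a)]);ey=np.array([-ex[1],ex[0]]);C=np.array((.5448,.1132))
cf=lambda P:np.c_[(P[:,:2]-C)@ex,(P[:,:2]-C)@ey]*1000
P,u,v=pts('scene',d,(S<110)&(V>100)); q=cf(P); k=(q[:,0]>-25)&(q[:,0]<75)&(q[:,1]<-60)&(q[:,1]>-142)&(P[:,2]<.034)
print('carton',k.sum(),cv2.minAreaRect(q[k].astype(np.float32)),np.percentile(P[k,2],[5,50,95]))
P,u,v=pts('scene',d,(H>100)&(H<125)&(S>150)); q=cf(P);k=(P[:,2]>.038)&(P[:,2]<.046)&(abs(q[:,0])<90)&(abs(q[:,1])<160)
print('cover',cv2.minAreaRect(q[k].astype(np.float32)))
P,u,v=pts('scene',d,(H>4)&(H<16)&(S>190)&(V>120)); q=cf(P);k=(P[:,2]>.04)&(abs(q[:,0])<90)&(abs(q[:,1])<160)
print('tab',cv2.minAreaRect(q[k].astype(np.float32)),np.median(P[k,2]))
E
```

```text
time: 14.7
tool_pos: [0.5636, 0.0103, 0.2327]
tool_rot: [[0.084, 0.996, 0.014], [0.996, -0.084, -0.0], [0.001, 0.014, -1.0]]
contact_force: [0.6, 0.2, 0.6]
width: 0.0525
time: 15.2
tool_pos: [0.5464, -0.14, 0.2236]
tool_rot: [[0.087, 0.996, -0.0], [0.996, -0.087, 0.001], [0.001, -0.0, -1.0]]
contact_force: [-0.2, 0.2, -0.3]
width: 0.0531
15.2 [ 0.54636387 -0.1400369   0.22359083] [-0.22528467  0.15190004 -0.3193787 ] 0.05314997557867546
carton 581 ((23.896930694580078, -103.3636474609375), (76.45113372802734, 97.52508544921875), 89.75333404541016) [-0.45705623  0.02428715  0.02820653]
cover ((-3.8329696655273438, 43.57474136352539), (193.9604949951172, 167.8607635498047), 89.19860076904297)
tab ((-64.61392211914062, 44.16082000732422), (37.63813781738281, 50.119041442871094), 2.5381698608398438) 0.05682492778211709
```

View pics/s6.png

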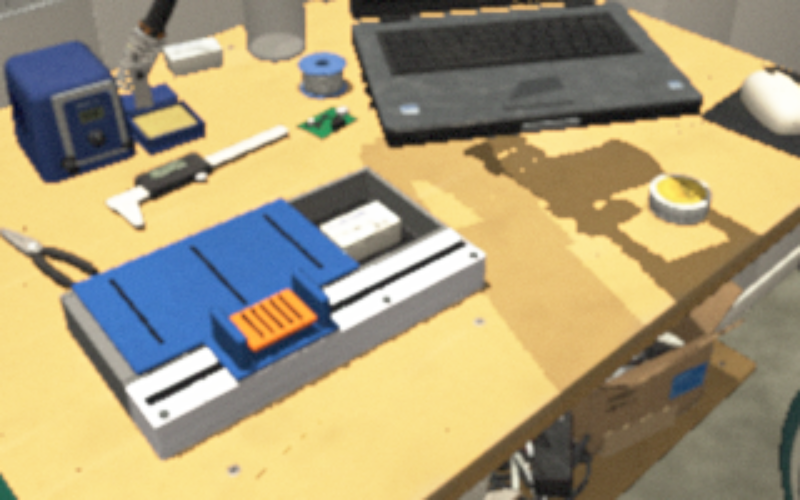

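View pics/w6.png

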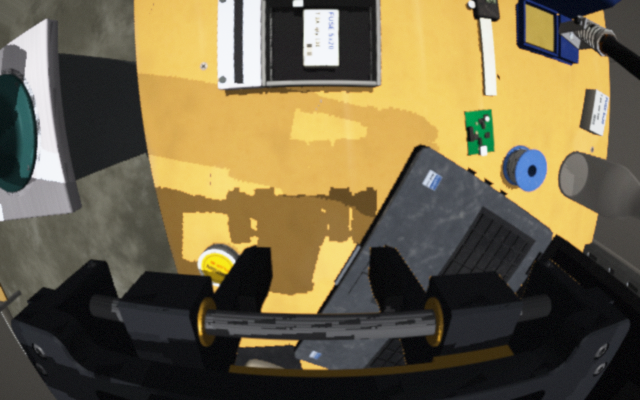

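The carton lies flat inside the compartment, with the highest 5% of points at 0.028 (0.0285 expected). The cover is latched with the tab up, and the tin and the things behind the case look untouched. Handing in.

```bash
python3 -c "
from bench import manip
print(manip.finish_job())"
```

```text
the job is handed in; nothing more can be done
None
```

I opened the cover to the first notch, laid the carton of fuses flat in the right-hand compartment, and handed the job in at about 15.3 s of the 58 s.

- **Cover:** I held the tab down and slid the cover about 70 mm. I then let the tab up and pushed on the left cheek until the pawl sprang into the slot. Two things showed it had latched: the push force rose to 12.5 N with no further travel, at about 95–98 mm, and the tab top was back at its starting height of 57 mm. A check after placing the carton gave the same tab height and cover position.
- **Carton:** I gripped it across its 36 mm side and lowered it until it touched the floor at about 10 N. I then released it and drew the arm clear. The last pictures show it flat, base down and near the middle of the compartment, with its top at about 28 mm (28.5 expected).
- **Other things on the bench:** The tin, calliper, pliers and circuit board look unmoved. I judged this by eye from the pictures and did not measure it.
- **Failed or disagreeing checks:**
  - The automatic outline of the carton in the last picture also caught parts of the compartment walls. Its size reading (76 by 98 mm) was not usable, so the carton's position there is judged by eye.
  - The cameras differed by about 2–3 mm on where the case is.

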